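# Oil the mould slide's track and hold the slide at its detent

## Robot

A 6-joint arm with a two-finger parallel gripper is mounted at the origin on the work surface. World frame = base frame: x ahead of the robot, y to its left, z up, the work surface at z = 0. Lengths are in mm, angles in rad, forces in N, time in s.
With the tool pointing down it reaches from about 350 to 975 mm from the base axis. Payload 7.1 kg.
Tool frame: the origin (TCP) lies on the front face of the gripper's body, between the roots of the fingers; the fingertips stand 80 mm ahead of it and the grasp point (between the pads) lies 61 mm ahead of it (env.tips_ahead is the distance from the TCP to the fingertips, in mm); z points along the fingers, y is the line along which they close (so a half turn about z gives the same grasp; the last joint's range is limited). The gripper opens to 88 mm and grips with 3 to 60 N. Pads are 20 mm wide; open, the fingers measure 115 mm over their backs; the gripper's body (75 mm by 178 mm) begins 61 mm behind the grasp point.
Start: joints at [-1.234, 0.423, 1.63, -0, 1.089, -0.019], TCP at [217.73, -585.832, 302.675] pointing down, gripper open.
Joint ranges: [-3, 3], [-0.9, 2.11], [0.09, 2.58], [-1.31, 4.45], [0.11, 2.69], [-2.54, 2.54]. Speed limits (rad/s): [2.39, 2.39, 3.01, 3.14, 3.14, 3.14].

## Interface

Orientations are given as a unit quaternion [x, y, z, w].
In Python, from station import env, set_gripper, viewer, workorder gives the robot as it stands. Calls block until the motion is done:
- env.reach(position, orientation): joint-space move of the TCP to a pose.
- env.move_l(position, rot=None, rate=150, f_stop=None): straight line of the TCP; rot=None keeps the orientation; rate is the mean speed in mm/s. With f_stop (N) it stops when the force on the tool has changed by that much, and returns True; else False.
- env.move_joints(angles): joint-space move.
- set_gripper(opening): finger opening in mm; the grip force is fixed at half the most; returns when the fingers have stopped.
- env.hold(seconds).
- env.ik(position, orientation): joint angles nearest the present ones, or None.
- env.read_state(): the state.
- viewer.camera(name): name is "scene" or "top"; returns the picture (400x640x3 uint8, blue, green, red); there is no depth.
- viewer.camera_params(name): a dict with "fx", "fy", "cx", "cy" (pixels), "pose" (4x4, takes a point from camera to world coordinates). Camera axes: x right, y up, looking along -z (the intrinsics and any distortion apply to the point x, -y, -z); pixel columns grow to the right and rows downward; lengths in mm; the calibration is good to about 2 mm. A picture is of the moment at which its call begins. camera_params takes no time and is no camera call.
A pose or a line that the arm cannot do raises env.IKError and nothing moves.
- workorder.sign_off(): hands the job in; it is judged then, once.
The state is a dict: "time_s": time; "qpos": joint angles; "dq": joint speeds; "tau": joint torques, N m; "tool_pos": TCP position; "orientation": TCP orientation; "force": force on the tool from outside, world axes, zero at the start; "wrist_torque": the same for the moment, N m; "width": finger opening in mm; "grip_force": force on a finger pad.
Only numpy, scipy, OpenCV 4.12 (cv2) and the standard library are available. Lean on these libraries where they do the work, as an engineer would, in place of code of your own. Each camera call takes 0.05 s, during which the arm holds its last target. There are 200 camera calls.

## Task

Give the mould slide's track one shot of oil: press the plunger head of the small oiler straight down to its stop and let it come all the way back up. Then take the upright round knob of the slide and draw the slide along its rail, away from the end stop it stands near, until you feel the hidden spring ball drop into its notch. Finish there, still gripping the knob and holding the slide still at the notch; leave the loose things lying about the bench where they are.

Things in the scene. Friction and masses are not known exactly. Their poses are not given: they have to be found in the camera images.
- unit: the fixed slide unit: aluminium plate 190 x 270 x 20 mm; on it two steel gibs (90 mm over both, centred 25 mm to +x of the plate's middle, tops 62 mm above the bench) with an end stop 18 mm thick, 70 mm high at each end. Origin: centre of the plate's underside. z is up; the slide travels along its +y; oiler and bush stand on the strip of plate at its -x side
- knob_grip (a point): point on the slide's knob axis, 96 mm above the bench, 17 mm below the knob's top; moves with the slide. The knob is an upright dark steel cylinder, 26 mm in diameter, 38 mm tall, in the middle of the slide, a steel block 130 mm long (along y of unit) and 50 mm wide with its top 75 mm above the bench
- slide (a joint): slide travel in m along +y of unit: 0 at the -y end stop, 0.085 at the other; starts near 0. Drag about 2 N; it stays where left. The notch comes at a travel that differs each time, 0.030 to 0.060. Over the last 5 mm before it the ball pulls the slide on, so the drag turns into a pull of 2 to 4 N; past its middle the ball holds it back. Let go within 3 mm, the slide centres itself
- ball (a joint): the detent ball in m: a 16 mm spring ball hidden in the track under the slide, pushing up on it with 5 to 7 N. About 0.0031 while the slide's flat underside holds it down, below 0.0005 when it has risen into the middle of the notch, a 13 mm gap across the underside. It can be pulled through the notch and brought back
- plunger (a joint): stroke of the oiler's plunger in m: 0 up, 0.012 at its stop. A spring returns it: 5 N at the top, 11 N at the stop
- plunger_top (a point): the top centre of the oiler's plunger head, a dark mushroom head 32 mm in diameter, 12 mm thick, 88 mm above the bench when up; it goes straight down with the plunger. The oiler is a round aluminium pot 34 mm in diameter on a 44 mm square foot with its top 62 mm above the bench, clamped on the plate of unit near one end or the other of its -x strip
- bush: bystander: loose brass ring 32 mm in diameter, 26 mm high, standing on the plate of unit at the end of the strip where the oiler is not; origin: centre of its underside
- tray: bystander: loose blue open tray 160 x 240 x 45 mm; origin: centre of its underside
- pillar: bystander: steel guide pillar, 28 mm in diameter, 130 mm long, lying; origin: on its underside at mid-length
- hammer: bystander: hammer lying on the bench; origin near its middle, on the bench
- wrench: bystander: wrench lying on the bench; origin near its middle, on the bench
- insert: bystander: steel mould insert 70 x 100 mm, 52 mm high; origin: centre of its underside
- can: bystander: grey can 60 mm in diameter, 110 mm tall; origin: centre of its underside

How it is judged:
By the outcome, as a careful person would: the job done as asked, in the order asked, and still so for the second after the job is handed in, while the arm keeps its last pose, push and grip.
It also fails if it takes over 69 s, if anything falls off the work surface, if the arm or the gripper's body presses on something with over 40 N, if the wrist force passes 120 N, or if a joint passes its speed limit or range.

## Working session

There is one attempt and no reset: what is moved stays moved. The work goes in short steps, each a Python script; the robot and the scene stay as the last script left them, time stands still between calls to the robot, and variables do not carry over. Pictures are saved under pics/ and viewed, at most 10 in all, crops included, and the job is handed in when it is done.

```bash
ls; mkdir -p pics; python3 - <<'E'
from station import env, set_gripper, viewer, workorder
import cv2,numpy as np
for n in("scene","top"):
    cv2.imwrite(f"pics/{n}0.png",viewer.camera(n))
    p=viewer.camera_params(n);print(n,{k:(np.round(v,3).tolist() if k=="pose" else v) for k,v in p.items()})
s=env.read_state();print(s["time_s"],s["orientation"],s["width"],s["force"])
E
```

```text
pics
scene {'fx': 413.1400273684011, 'fy': 413.1400273684011, 'cx': 319.6889139118353, 'cy': 203.1004136288715, 'pose': [[0.425, -0.647, 0.633, 1216.459], [0.905, 0.298, -0.304, -351.775], [0.008, 0.702, 0.712, 899.578], [0.0, 0.0, 0.0, 1.0]]}
top {'fx': 484.19490590260597, 'fy': 484.19490590260597, 'cx': 318.2410878878251, 'cy': 204.77189021510708, 'pose': [[-0.007, 0.98, -0.2, 167.09], [-1.0, -0.006, 0.007, 28.866], [0.006, 0.2, 0.98, 1660.948], [0.0, 0.0, 0.0, 1.0]]}
0.1 [ 9.84219157e-01  1.76952656e-01 -1.01014669e-04 -6.31803601e-04] 88.18751586708241 [-1.22112148 -0.11740837  0.06594303]
```

View pics/top0.png

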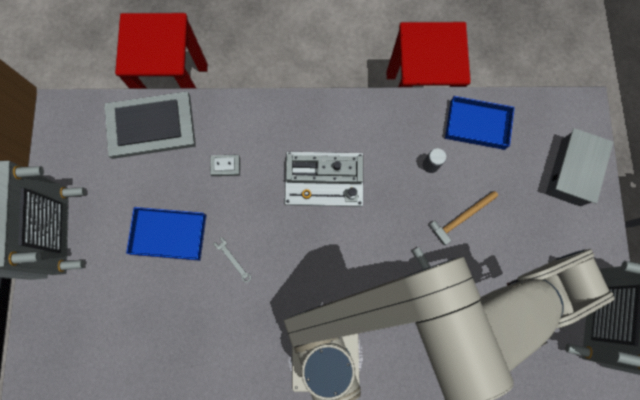

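View pics/scene0.png

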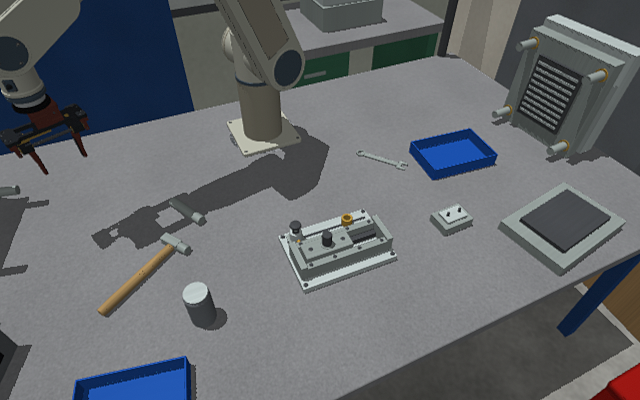

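The unit lies at top-view pixels (285–363, 152–205). The oiler is near (350,193), the knob near (337,167) and the brass bush near (306,194). I'll zoom in next.

```bash
cat > h.py <<'E'
import numpy as np,cv2
from station import env,set_gripper,viewer,workorder
def ray(n,u,v):
    p=viewer.camera_params(n);T=np.array(p["pose"])
    d=T[:3,:3]@np.array([(u-p["cx"])/p["fx"],-(v-p["cy"])/p["fy"],-1]);return T[:3,3],d
def onz(n,u,v,z):
    o,d=ray(n,u,v);return o+d*(z-o[2])/d[2]
def proj(n,P):
    p=viewer.camera_params(n);T=np.array(p["pose"]);c=T[:3,:3].T@(np.array(P)-T[:3,3])
    return p["cx"]-p["fx"]*c[0]/c[2],p["cy"]+p["fy"]*c[1]/c[2]
E
python3 - <<'E'
from h import *
t=cv2.imread("pics/top0.png")[145:212,275:372];s=cv2.imread("pics/scene0.png")[200:295,272:402]
t=cv2.resize(t,None,fx=6,fy=6,interpolation=cv2.INTER_CUBIC)[:290*2];s=cv2.resize(s,None,fx=6,fy=6,interpolation=cv2.INTER_CUBIC)
cv2.imwrite("pics/tc.png",t);cv2.imwrite("pics/sc.png",s)
g=cv2.imread("pics/top0.png")
m=((g.min(2)>170)).astype(np.uint8)[140:215,270:380]
c=max(cv2.findContours(cv2.morphologyEx(m,cv2.MORPH_CLOSE,np.ones((9,9))),0,2)[0],key=cv2.contourArea)
r=cv2.minAreaRect(c);b=cv2.boxPoints(r)+[270,140];print(r,b.tolist())
for q in b: print(onz("top",*q,20).round(1))
E
```

```text
((53.96575164794922, 54.07534408569336), (76.35152435302734, 19.79966926574707), 1.2453643083572388) [[285.5838432312012, 203.14312744140625], [286.0141716003418, 183.34813690185547], [362.34765625, 185.00756072998047], [361.9173278808594, 204.80255126953125]]
[509.2 130.   20. ]
[579.7 128.9  20. ]
[ 572.3 -137.4   20. ]
[ 501.8 -134.2   20. ]
```

View pics/tc.png

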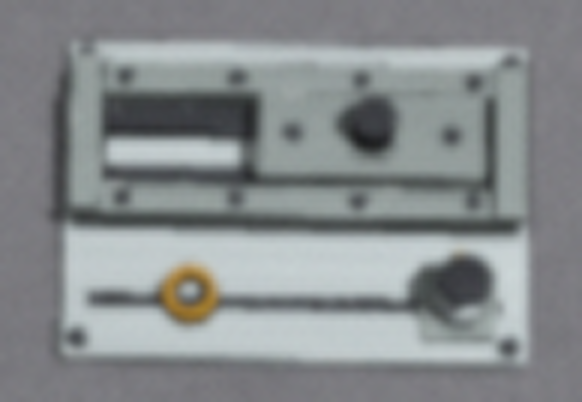

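View pics/sc.png

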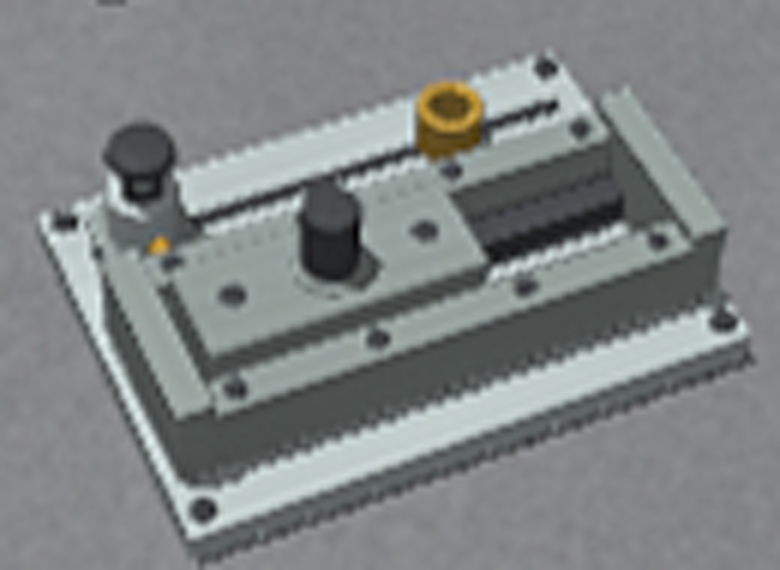

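The top crop shows the knob top at about (369,124), the oiler head at (464,280) and the plate screws at (77,337), (508,347) and (512,62). In the scene crop the head top is at about (140,142) and the knob top at (330,205). I'll triangulate and check the two views against each other.

```bash
python3 - <<'E'
from h import *
T=lambda x,y:(275+(x+.5)/6-.5,145+(y+.5)/6-.5)
S=lambda x,y:(272+(x+.5)/6-.5,200+(y+.5)/6-.5)
print("knob",onz("top",*T(369,123),113),onz("scene",*S(330,205),113))
print("head",onz("top",*T(464,279),88),onz("scene",*S(140,142),88))
for q in((77,337),(508,347),(512,62),(86,47)):print("screw t",onz("top",*T(*q),20))
for q in((65,221),(203,510),(724,321),(545,68)):print("screw s",onz("scene",*S(*q),20))
print(env.read_state()["time_s"])
a=env.read_state();print(a["qpos"])
# head mask centroid
for n,w in(("top",(335,180,372,205)),("scene",(284,215,306,232))):
    g=cv2.imread(f"pics/{n}0.png");x0,y0,x1,y1=w
    m=(g.max(2)<85)[y0:y1,x0:x1];v,u=np.nonzero(m);print(n,len(u),u.mean()+x0,v.mean()+y0)
E
```

```text
knob [617.90834189 -42.47076686 113.        ] [621.05539726 -46.33702188 113.        ]
head [534.86222379 -95.18278665  88.        ] [534.6711031  -96.55037633  88.        ]
screw t [517.61365802 123.68311755  20.        ]
screw t [ 510.31502036 -125.12417542   20.        ]
screw t [ 681.87287974 -131.5723035    20.        ]
screw t [692.3504237 119.4133755  20.       ]
screw s [ 508.14233016 -125.45639685   20.        ]
screw s [ 678.3787805  -130.88003208   20.        ]
screw s [685.26684786 119.90122896  20.        ]
screw s [515.70249223 123.70001185  20.        ]
0.1
[-1.23401555e+00  4.23717333e-01  1.63056909e+00  5.05744524e-07
  1.08858589e+00 -1.89982959e-02]
top 98 349.1224489795918 189.46938775510205
scene 92 295.29347826086956 225.8586956521739
```

```bash
cat >> h.py <<'E'
YAW=-0.031
Q=[np.cos(YAW/2),np.sin(YAW/2),0,0]
UX=np.array([np.cos(YAW),np.sin(YAW),0]);UY=np.array([-np.sin(YAW),np.cos(YAW),0])
def st():
    s=env.read_state();print(round(s["time_s"],2),np.round(s["tool_pos"],1),"F",np.round(s["force"],2),"w",round(s["width"],1),"g",round(s["grip_force"],1));return s
E
python3 - <<'E'
from h import *
env.reach([534.8,-96,230],Q); set_gripper(0); s=st(); print(s["qpos"])
env.move_l([534.8,-96,182],rate=80)
st();cv2.imwrite("pics/scene1.png",cv2.resize(viewer.camera("scene")[130:290,220:420],None,fx=3.5,fy=3.5,interpolation=cv2.INTER_CUBIC))
E
```

```text
3.55 [534.8 -96.  230. ] F [-0.12 -0.25 -0.23] w 0.5 g 0.0
[-1.99503833e-01  4.03494378e-01  1.86410406e+00 -7.23324306e-06
  8.73973356e-01  1.40226928e+00]
4.3 [535. -96. 182.] F [-0.44 -0.36  0.41] w 0.7 g 0.0
```

View pics/scene1.png

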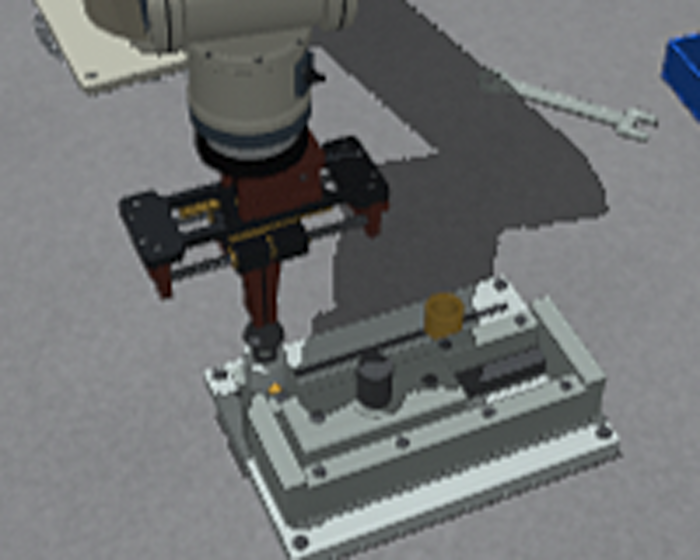

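The closed fingertips stand centred over the plunger head, at about (262,330) in the crop, so I'll press.

```bash
python3 - <<'E'
from h import *
x,y=534.8,-96
for z,f in((166,None),(162,None),(158,None)):
    print(env.move_l([x,y,z],rate=25)); st()
print(env.move_l([x,y,150],rate=12,f_stop=12)); st(); env.hold(.3); st()
E
```

```text
False
5.14 [534.8 -96.  166.2] F [-1.25  0.75  5.13] w 0.5 g 2.8
False
5.45 [534.8 -96.  162.3] F [-2.4  -0.5   6.74] w 0.4 g 3.7
False
5.76 [534.9 -96.  158.5] F [-2.46  0.2   9.63] w 0.7 g 4.7
True
6.17 [534.9 -96.  156. ] F [-2.94  0.42 10.88] w 0.6 g 5.3
6.47 [534.8 -96.  156.1] F [-1.81  0.6  10.38] w 0.6 g 5.3
```

```bash
python3 - <<'E'
from h import *
x,y=534.8,-96
print(env.move_l([x,y,152],rate=10,f_stop=12)); st(); env.hold(.3); st()
E
```

```text
True
6.7 [534.9 -96.  156. ] F [-2.9   0.18 10.29] w 0.4 g 5.3
7.0 [534.9 -96.  156.1] F [-3.54  0.37 10.48] w 0.4 g 5.3
```

```bash
python3 - <<'E'
from h import *
x,y=534.8,-96
print(env.move_l([x,y,155.3],rate=5)); st()
print(env.move_l([x,y,154.6],rate=5)); st()
E
```

```text
False
7.25 [534.9 -96.  156. ] F [-1.57 -0.13 10.91] w 0.3 g 5.3
False
7.54 [534.9 -96.  155.8] F [-3.99  0.67 15.73] w 0.8 g 7.9
```

```bash
python3 - <<'E'
from h import *
x,y=534.8,-96
env.move_l([x,y,153.8],rate=5); st(); env.hold(.2); st()
env.move_l([x,y,172],rate=60); st()
env.move_l([x,y,215],rate=120)
k=np.array([620.5,-44.8,0])
set_gripper(88)
env.reach([*k[:2],215],Q); st()
for n,(a,b,c,d) in {"scene":(170,290,250,410)}.items():
    cv2.imwrite(f"pics/{n}2.png",cv2.resize(viewer.camera(n)[a:b,c:d],None,fx=5,fy=5,interpolation=cv2.INTER_CUBIC))
E
```

```text
7.85 [535.  -96.  155.7] F [-6.27  1.75 22.67] w 0.4 g 11.5
8.05 [535.  -96.  155.7] F [-6.54  0.77 22.5 ] w 0.4 g 11.5
8.5 [534.7 -96.  171.7] F [-0.41  0.51  0.31] w 0.4 g 0.0
10.87 [620.7 -44.1 214.5] F [-0.88 -0.48  0.4 ] w 87.7 g 0.0
```

View pics/scene2.png

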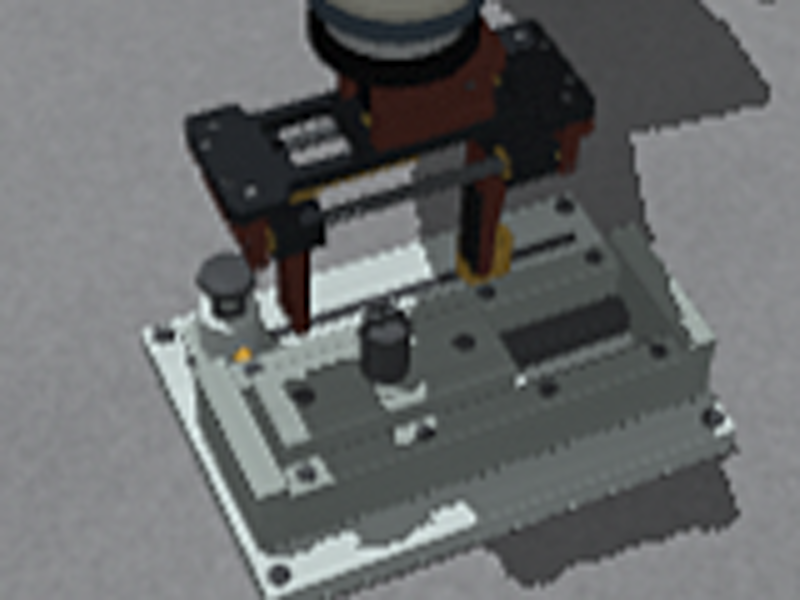

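The plunger is back up and the fingers straddle the knob along y. I'll descend and grip.

```bash
python3 - <<'E'
from h import *
print(env.move_l([620.5,-44.8,159],rate=60,f_stop=8)); st()
set_gripper(32);st();set_gripper(20);s=st(); env.hold(.2); s=st(); print(s["orientation"])
cv2.imwrite("pics/scene3.png",cv2.resize(viewer.camera("scene")[170:290,250:410],None,fx=5,fy=5,interpolation=cv2.INTER_CUBIC))
E
```

```text
False
12.0 [620.8 -44.8 159.4] F [0.86 0.52 0.27] w 88.1 g 0.0
12.97 [620.5 -44.8 159. ] F [-0.46 -0.53  0.63] w 31.8 g 0.0
13.25 [620.5 -44.7 159. ] F [0.36 1.78 0.2 ] w 25.8 g 30.0
13.45 [620.5 -44.7 159. ] F [-0.02  2.11  0.2 ] w 25.6 g 30.0
[ 9.99879594e-01 -1.55174548e-02  9.61796709e-06 -8.09506116e-05]
```

View pics/scene3.png

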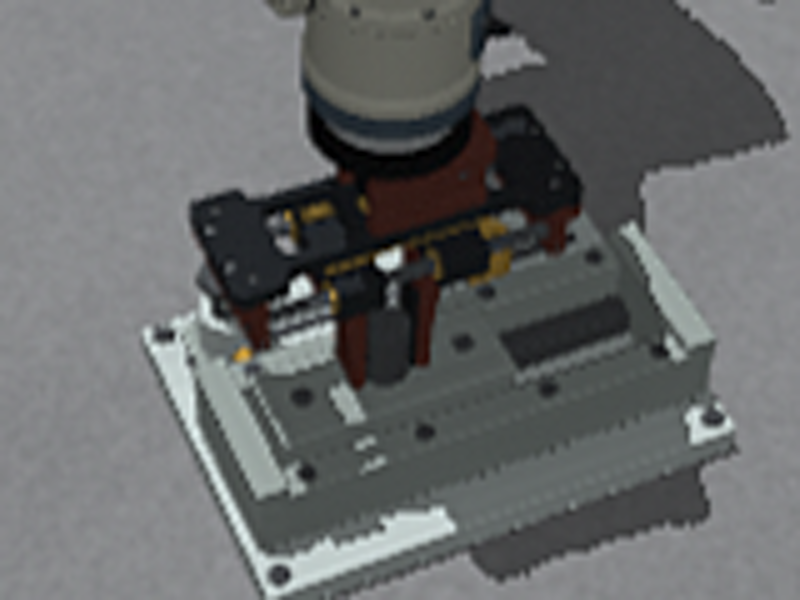

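The knob sits firmly between the pads at a width of 25.6 mm. I'll draw the slide while logging the force along the track.

```bash
cat >> h.py <<'E'
P0=np.array([620.5,-44.8,159.])
def step(t,rate=8):
    env.move_l(P0+UY*t,rate=rate)
    ss=[]
    for _ in range(3): env.hold(.03); ss.append(env.read_state())
    F=np.mean([s["force"] for s in ss],0);s=ss[-1]
    f=F@UY;print(f"{t:.2f} pos {(np.array(s['tool_pos'])-P0)@UY:.2f} f {f:.2f} fx {F@UX:.1f} fz {F[2]:.1f} w {s['width']:.1f} t {s['time_s']:.1f}");return f
E
python3 - <<'E'
from h import *
for t in(2,4,10,18,24): step(t,25)
pulled=False
for t in range(25,66):
    f=step(t)
    if f>1: pulled=True
    if pulled and f<-3.5 or f<-12: break
E
```

```text
2.00 pos 1.98 f 0.03 fx -0.3 fz 0.0 w 25.4 t 13.8
4.00 pos 4.13 f -0.67 fx -0.3 fz -0.7 w 25.5 t 14.2
10.00 pos 10.18 f -0.62 fx 0.2 fz 0.1 w 25.7 t 14.7
18.00 pos 18.26 f 0.23 fx -0.2 fz -0.2 w 25.5 t 15.3
24.00 pos 24.30 f 0.50 fx -1.1 fz 0.5 w 25.2 t 15.8
25.00 pos 24.88 f -1.73 fx -0.9 fz -0.2 w 25.5 t 16.1
26.00 pos 25.90 f -3.95 fx -1.0 fz 0.6 w 25.4 t 16.5
27.00 pos 27.29 f -1.99 fx -1.4 fz 0.7 w 25.6 t 16.9
28.00 pos 28.32 f 0.12 fx -1.3 fz 0.5 w 25.5 t 17.2
29.00 pos 29.20 f 0.38 fx -1.8 fz 0.5 w 25.3 t 17.6
30.00 pos 30.19 f 0.51 fx -2.2 fz 0.5 w 25.8 t 18.0
31.00 pos 31.15 f 1.04 fx -1.3 fz 1.0 w 25.7 t 18.4
32.00 pos 32.22 f 2.31 fx -2.8 fz 0.6 w 25.6 t 18.8
33.00 pos 33.06 f 1.05 fx -2.6 fz 0.9 w 25.6 t 19.1
34.00 pos 33.81 f -1.06 fx -2.8 fz 0.8 w 25.5 t 19.5
35.00 pos 34.77 f -3.03 fx -3.2 fz 0.9 w 25.5 t 19.9
36.00 pos 35.47 f -5.55 fx -3.2 fz 0.9 w 25.6 t 20.2
```

```bash
python3 - <<'E'
from h import *
for t in np.arange(36.5,38.1,.5): step(t)
for t in np.arange(37.5,27.9,-.5): step(t)
E
```

```text
36.50 pos 35.66 f -6.78 fx -2.9 fz 0.7 w 25.3 t 20.6
37.00 pos 36.06 f -7.94 fx -3.4 fz 0.9 w 25.5 t 20.9
37.50 pos 36.29 f -9.23 fx -3.2 fz 1.3 w 25.5 t 21.3
38.00 pos 36.47 f -11.06 fx -3.1 fz 1.3 w 25.5 t 21.6
37.50 pos 36.34 f -8.93 fx -3.6 fz 1.3 w 25.4 t 22.0
37.00 pos 36.18 f -6.89 fx -3.1 fz 0.7 w 25.4 t 22.4
36.50 pos 36.00 f -5.46 fx -2.7 fz 1.5 w 25.6 t 22.7
36.00 pos 35.84 f -4.52 fx -2.9 fz 0.8 w 25.6 t 23.1
35.50 pos 35.64 f -1.44 fx -3.3 fz 1.0 w 25.5 t 23.4
35.00 pos 35.03 f -1.22 fx -3.7 fz 0.7 w 25.7 t 23.8
34.50 pos 34.62 f 0.25 fx -3.0 fz 0.6 w 25.6 t 24.1
34.00 pos 34.10 f 1.22 fx -3.8 fz 0.9 w 25.5 t 24.4
33.50 pos 33.56 f 2.32 fx -3.9 fz 0.9 w 25.4 t 24.8
33.00 pos 33.14 f 3.39 fx -4.1 fz 0.6 w 25.5 t 25.1
32.50 pos 32.81 f 4.48 fx -3.5 fz 0.0 w 25.6 t 25.5
32.00 pos 32.55 f 5.68 fx -3.2 fz 0.4 w 25.7 t 25.9
31.50 pos 32.26 f 6.34 fx -3.6 fz 0.7 w 25.4 t 26.2
31.00 pos 32.04 f 7.82 fx -3.4 fz 0.5 w 25.9 t 26.6
30.50 pos 31.83 f 9.69 fx -4.0 fz 0.3 w 25.4 t 26.9
30.00 pos 31.63 f 11.16 fx -3.0 fz 0.9 w 25.5 t 27.2
29.50 pos 31.36 f 12.78 fx -3.5 fz 0.8 w 25.7 t 27.6
29.00 pos 31.21 f 15.46 fx -3.8 fz -0.0 w 25.7 t 27.9
28.50 pos 29.89 f 10.20 fx -3.4 fz 1.0 w 25.3 t 28.3
28.00 pos 28.70 f 6.80 fx -3.5 fz 0.4 w 25.2 t 28.6
```

```bash
python3 - <<'E'
from h import *
for t in (29,30,31,32,33,33.5,34,34.5,35,36,35,34.5,34,33.5,33,32,33,33.5,34): step(t)
E
```

```text
29.00 pos 28.97 f 2.19 fx -3.8 fz 1.0 w 25.5 t 29.0
30.00 pos 29.85 f -0.40 fx -4.0 fz 0.2 w 25.6 t 29.4
31.00 pos 31.17 f 0.91 fx -4.2 fz 0.8 w 25.2 t 29.8
32.00 pos 32.23 f 2.27 fx -3.7 fz 0.9 w 25.2 t 30.1
33.00 pos 33.03 f 1.33 fx -4.2 fz -0.3 w 25.6 t 30.5
33.50 pos 33.36 f -0.52 fx -4.4 fz 0.2 w 25.7 t 30.9
34.00 pos 33.87 f -1.55 fx -3.8 fz 0.1 w 25.4 t 31.2
34.50 pos 34.41 f -2.00 fx -4.3 fz 0.1 w 25.4 t 31.6
35.00 pos 34.83 f -3.06 fx -4.1 fz 0.2 w 25.3 t 31.9
36.00 pos 35.42 f -5.23 fx -4.7 fz 0.4 w 25.5 t 32.3
35.00 pos 34.93 f -2.43 fx -4.4 fz -0.5 w 26.1 t 32.7
34.50 pos 34.68 f -0.08 fx -4.4 fz 0.1 w 25.8 t 33.0
34.00 pos 34.14 f 1.44 fx -4.7 fz -0.2 w 25.5 t 33.4
33.50 pos 33.57 f 2.22 fx -4.2 fz -0.5 w 25.8 t 33.7
33.00 pos 33.17 f 2.59 fx -4.7 fz -0.2 w 25.3 t 34.1
32.00 pos 32.58 f 4.62 fx -4.6 fz -0.2 w 25.6 t 34.5
33.00 pos 33.08 f 2.43 fx -4.4 fz -0.6 w 25.7 t 34.8
33.50 pos 33.34 f 0.11 fx -4.3 fz -0.3 w 25.4 t 35.2
34.00 pos 33.85 f -1.34 fx -4.8 fz -0.6 w 25.5 t 35.5
```

The notch is repeatable. The zero-force points are 33.4 going forward and 34.6 coming back, so the centre is at about 34.0. I'll ease the grip briefly so the ball centres the slide, then regrip and check the force.

```bash
python3 - <<'E'
from h import *
set_gripper(30); env.hold(.6); f0=step(34.0)
set_gripper(20); env.hold(.3); step(34.0); st()
for t in (33.0,32,34.0,35,36,34.0): step(t)
E
```

```text
34.00 pos 34.00 f -0.09 fx -0.2 fz 0.1 w 30.1 t 36.8
34.00 pos 33.99 f -0.30 fx 0.3 fz -0.4 w 25.5 t 37.7
37.69 [621.6 -10.8 159. ] F [-0.75 -0.85 -0.06] w 25.5 g 30.0
33.00 pos 33.24 f 2.61 fx -0.2 fz -0.1 w 25.7 t 38.1
32.00 pos 32.57 f 5.49 fx -0.0 fz 0.2 w 25.5 t 38.4
34.00 pos 33.70 f -0.62 fx 0.2 fz 0.2 w 26.0 t 38.9
35.00 pos 34.78 f -3.20 fx -0.3 fz 0.2 w 25.9 t 39.3
36.00 pos 35.50 f -5.63 fx -0.0 fz 0.5 w 25.4 t 39.7
34.00 pos 34.33 f 0.44 fx 0.1 fz 0.5 w 25.7 t 40.2
```

After regripping the response is symmetric about 34.0, and 2 mm either way is held by about 5.5 N. I'll centre it once more, check by eye and hand in.

```bash
python3 - <<'E'
from h import *
set_gripper(30); env.hold(.5); set_gripper(20); env.hold(.4); step(34.0); st()
cv2.imwrite("pics/scene4.png",cv2.resize(viewer.camera("scene")[150:310,220:420],None,fx=3.5,fy=3.5))
E
```

```text
34.00 pos 34.01 f 1.21 fx 0.3 fz 0.4 w 25.6 t 42.0
42.01 [621.6 -10.8 159. ] F [-0.48  1.42  0.61] w 25.6 g 30.0
```

View pics/scene4.png

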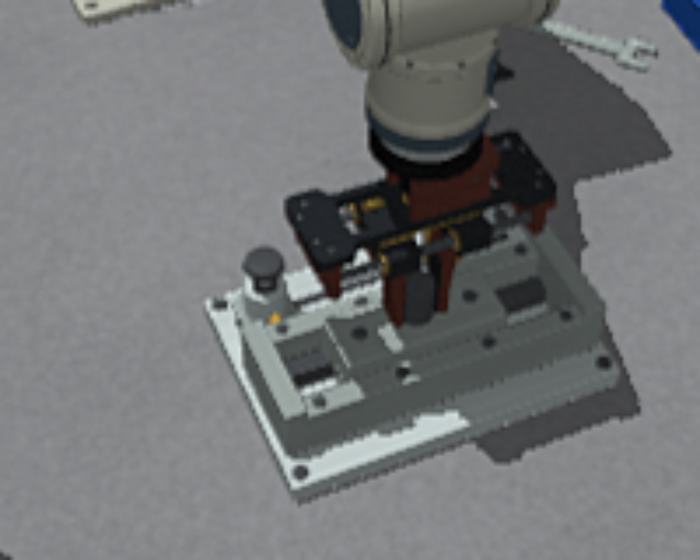

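The slide stands mid-rail with the knob gripped at about (418,295), and the plunger head is up at (264,262). The residual force is small.

```bash
python3 -c "
from h import *
print(workorder.sign_off())"
```

```text
the job is handed in; nothing more can be done
None
```

I handed the job in at about 42 s: the oiler was pressed to its stop and came back up, and the slide is held by its knob at the notch, about 34 mm along from where I gripped it; sign-off gave no verdict.

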